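# Eject the charged blender battery and catch it

## Robot

A 6-joint arm with a two-finger parallel gripper is mounted at the origin on the work surface. World frame = base frame: x ahead of the robot, y to its left, z up, the work surface at z = 0. Lengths are in m, angles in rad, forces in N, time in s.
With the tool pointing down it reaches from about 0.35 to 0.975 m from the base axis. Payload 17.4 kg.
Tool frame: the origin (TCP) lies midway between the tips of the shut fingers; the grasp point (between the pads) lies 19 mm behind it (bot.grip_depth is the distance from the TCP to the grasp point, in m); y points along the fingers, z is the direction in which the jaws open and shut, and the axes are right-handed (so a half turn about y gives the same grasp; the last joint's range is limited). The gripper opens to 85 mm and grips with 20 to 120 N. Pads are 22 mm wide; open, the fingers measure 114 mm over their backs; the gripper's body (76 mm by 85 mm) begins 54 mm behind the grasp point. The pads swing forward as they close: fully open they stand 13 mm farther back than shut.
Start: joints at [-1.282, 0.116, 1.442, -0, 1.584, -0.038], TCP at [0.217, -0.639, 0.231] pointing down, gripper open.
Joint ranges: [-2.83, 2.83], [-0.83, 2.19], [0.07, 2.5], [-1.14, 4.28], [0.01, 3], [-2.97, 2.97]. Speed limits (rad/s): [1.89, 1.89, 2.22, 3.14, 3.14, 3.14].

## Interface

Orientations are given as a rotation vector (axis times angle).
In Python, from station import bot gives the robot as it stands.
- The arm moves only by the shell command python3 -m jog 'ROWS' [OPENING] [FORCE]. ROWS is JSON, a list of rows, each an object of numbers: "x", "y", "z": the shift along the world's x, y, z in m; "yaw": the turn about the world's z in rad. A call has 1 to 20 rows; each row is the pose to reach, as a shift and turn from the pose commanded when the call began; what a row does not reach only later rows make up. A row lasts 1/12 s, in which the tool goes at most 41.7 mm and 7.16 degrees, less where a joint would pass 70% of its speed; a pose out of reach is approached as far as the arm can. A call with a gripper value outside its range is refused whole. OPENING is the closure, from 0 (fully open) to 1 (shut), set as the call begins (- or left out, the last holds). The fingers move at their own pace and stop on an object; FORCE is the grip in N (left out, the last holds). Time passes only in rows, so rows that repeat a pose let the fingers close. It gives the time, the measured TCP pose, the force and the opening at its end, in the units of the state.
- bot.get_obs(): the state, without advancing time (a new reading comes with each control period).
- bot.read_camera(name): name is "scene" or "side" or "wrist"; returns the picture (480x640x3 uint8, red, green, blue); there is no depth.
- bot.get_calibration(name): a dict with "K" (3x3 intrinsics, pixels), "R" (3x3) and "t" (3): a world point X has camera coordinates R X + t; the wrist camera has in their place "hand_eye" (4x4, takes a point from camera to tool coordinates, whose origin is the TCP and whose axes are the tool frame's). Camera axes: x right, y down, z forward; pixel columns grow to the right and rows downward; lengths in m; the calibration is good to about 2 mm. The wrist camera is an equidistant fisheye: a pixel r from the principal point sees the ray r / f radians off the axis. A picture is of the moment at which its call begins: read the wrist's pose just before it. get_calibration takes no time and is no camera call.
- bot.sign_off(): hands the job in, once; it reports no verdict.
The state is a dict: "t": time; "joint_positions": joint angles; "dq": joint speeds; "tau": joint torques, N m; "eef_pos": TCP position; "ee_rot": TCP orientation; "force": force on the tool from outside, world axes, zero at the start; "moment": the same for the moment, N m; "gripper_width": finger opening in m.
Only numpy, scipy, OpenCV 4.12 (cv2) and the standard library are available. Lean on these libraries where they do the work, as an engineer would, in place of code of your own. Each camera call takes 0.05 s, during which the arm holds its last target.

## Task

The tall battery pack is charged: press down the eject key of its charger with one fingertip and, with the other finger, stop the pack as its spring drives it out, before its front end passes the charger's front edge. Do not pick the pack up, leave the slim pack in its own charger and the other things where they are. Finish while still holding: one fingertip keeps the key down, the other keeps the popped-out pack from sliding on.

Things in the scene. Friction and masses are not known exactly. Their poses are not given: they have to be found in the camera images.
- charger_tall: Fixed black charger of the tall pack, 212 (x) by 120 by 70 mm high. Origin on the table under the bay's centre line. x runs along the bay, from the open front back to the housing; the pack comes out along -x; z up. Bay floor 20 mm above the table. Low side rails (top 34 mm above the table, x -30 to 76, |y| 28 to 40 mm) overlap the pack's foot and guide it. Housing: x 75 to 149 mm.
- mouth_tall (a point): Middle of the bay floor's front edge, at x -62, y 0, z 20 mm in that charger's frame. From here to the rails (x -62 to -30 mm) the floor is open and bare. A steel catch in front of the pack (x -21 to -15, |y| under 15 mm, 6 mm high above the floor) holds it in and sinks when the key is pressed.
- pusher_tall (a point): Face of the spring pusher behind the tall pack; seated at x 70, y 0, z 34 mm in the charger's frame, moves along -x with the pack. When the catch sinks it drives the pack out at up to about 0.3 m/s, with 4 to 6 N over 85 mm of travel: unless stopped, the pack runs off the front in under a second. It keeps pushing on a stopped pack.
- pack_tall: Pack to eject: grey, 85 long (x) by 52 wide by 50 mm tall, on a black foot 60 mm wide and 8 mm high, about 0.5 kg, loose. Origin under its centre, axes as the charger's. Seated: underside 20 and top 70 mm above the table, origin at x 27.5, y 0 in the charger's frame, so its front end face is at x -15 mm.
- key_tall_top (a point): Centre of the top of the tall pack's eject key, a ribbed grey paddle 30 (x) by 24 mm (y) at x -50, y -55 mm in the charger's frame: right of the bay's mouth for a viewer at the front who faces the housing. Top 46 mm above the table when up, 38 mm when fully down; the point moves with it.
- key_tall (a joint): Travel of that key, m: 0 up, 0.008 fully down; spring return, about 1.5 N to start and 4 N when down, plus some 1 to 2 N rub of the loaded catch; the catch lets the pack go at about 0.006.
- charger_slim: An identical fixed charger (same sizes, axes, key and spring) that holds the slim pack. Not to be operated.
- pack_slim: Slim battery pack, as the tall one but only 30 mm tall (top 50 mm above the table when seated). Origin under its centre. Stays seated.
- blender_handle: White stick blender motor handle lying on the table, 250 mm long along its x, 60 mm thick. Origin on the table under its middle. Bystander.
- cake_tin: Round aluminium cake tin, 132 mm across the rim, 55 mm high, open. Origin under its centre. Bystander.
- sugar_shaker: Steel sugar shaker, 70 mm across, 96 mm high. Origin under its centre. Bystander.
Things that resemble listed ones, but are neither listed nor needed, are in the scene too. What is shaped like the pack_tall but pink is not meant.

How it is judged:
By the outcome, as a careful person would: the job done as asked, in the order asked, and still so for the second after the job is handed in, while the arm keeps its last pose, push and grip.
It also fails if it takes over 35 s, if anything falls off the work surface, if the arm or the gripper's body presses on something with over 40 N, if the wrist force passes 120 N, or if a joint passes its speed limit or range.

## Working session

There is one attempt and no reset: what is moved stays moved. The work goes in short steps, Python scripts to look and compute and a shell command to move; the robot and the scene stay as the last step left them, time stands still between calls to the robot, and variables do not carry over. Pictures are saved under pics/ and viewed, and the job is handed in when it is done.

```bash
ls; mkdir -p pics; python3 - <<'E'
from station import bot
import cv2,numpy as np
np.set_printoptions(precision=4,suppress=True)
o=bot.get_obs();print(o)
print(bot.grip_depth)
for n in("scene","side","wrist"):
    c=bot.get_calibration(n);print(n,c)
    cv2.imwrite(f"pics/{n}0.png",bot.read_camera(n)[:,:,::-1])
E
```

```text
pics
{'t': 0.0, 'joint_positions': array([-1.2818,  0.1165,  1.4423,  0.    ,  1.584 , -0.0378]), 'dq': array([-0.0008,  0.001 ,  0.0007, -0.0008, -0.0003, -0.002 ]), 'tau': array([ -0.0012, -73.1995, -63.2495,  -0.    ,   0.0063,  -0.    ]), 'eef_pos': array([ 0.2166, -0.6391,  0.2306]), 'ee_rot': array([-0.3373,  2.0458, -2.0434]), 'force': array([ 0.3317, -0.2232, -0.0089]), 'moment': array([ 0.0765,  0.0211, -0.0538]), 'gripper_width': 0.08533279130588657}
0.0187
scene {'K': array([[460.36  ,   0.    , 326.819 ],
       [  0.    , 460.36  , 235.3587],
       [  0.    ,   0.    ,   1.    ]]), 'R': array([[ 0.4425,  0.8967,  0.0098],
       [ 0.737 , -0.3574, -0.5737],
       [-0.5109,  0.2611, -0.819 ]]), 't': array([-0.2385, -0.3411,  1.5087])}
side {'K': array([[442.1556,   0.    , 317.1707],
       [  0.    , 442.1556, 234.1084],
       [  0.    ,   0.    ,   1.    ]]), 'R': array([[-0.9999, -0.0142,  0.0018],
       [-0.009 ,  0.5254, -0.8508],
       [ 0.0111, -0.8507, -0.5255]]), 't': array([0.5167, 0.071 , 1.3178])}
wrist {'K': array([[371.6483,   0.    , 318.3655],
       [  0.    , 371.6483, 238.9705],
       [  0.    ,   0.    ,   1.    ]]), 'hand_eye': array([[-0.0016,  0.95  ,  0.3122, -0.0793],
       [ 0.0003, -0.3122,  0.95  , -0.1422],
       [ 1.    ,  0.0016,  0.0002, -0.0005],
       [ 0.    ,  0.    ,  0.    ,  1.    ]])}
```

View pics/scene0.png

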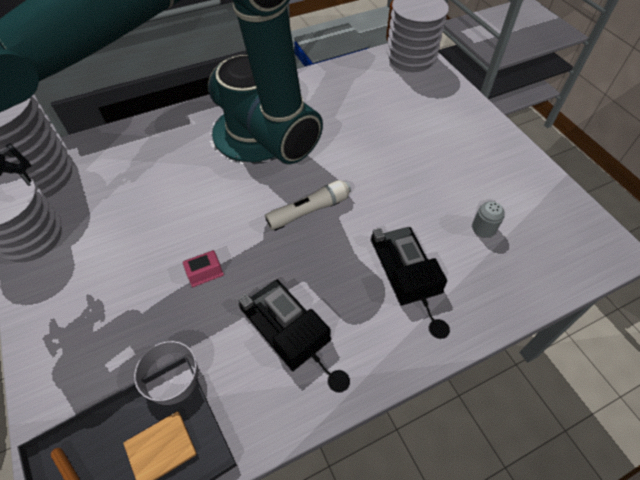

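View pics/side0.png

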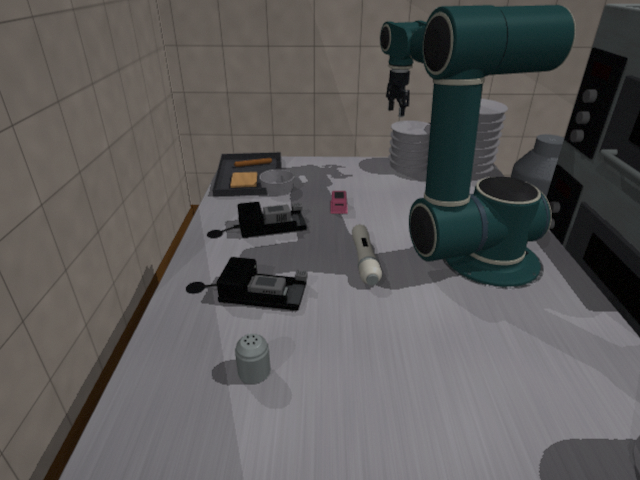

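View pics/wrist0.png

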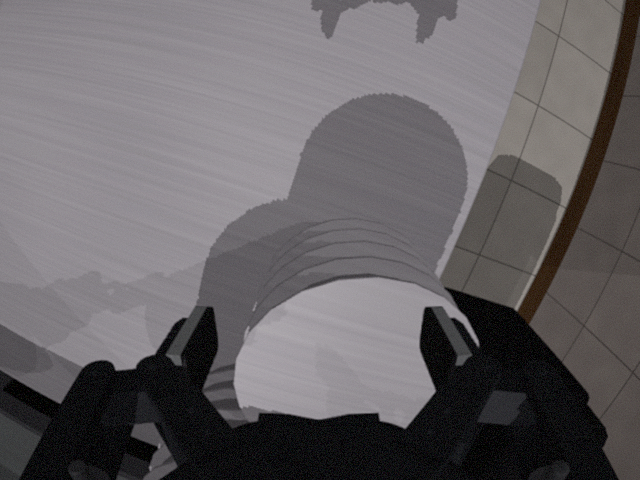

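```bash
python3 - <<'E'
import cv2,numpy as np
a=cv2.imread("pics/scene0.png");b=cv2.imread("pics/side0.png")
g=lambda i:np.clip(255*(i/255.)**0.55,0,255).astype(np.uint8)
A=cv2.resize(a[215:375,225:455],None,fx=3.4,fy=3.4,interpolation=cv2.INTER_CUBIC)
B=cv2.resize(b[190:315,180:320],None,fx=4.5,fy=4.5,interpolation=cv2.INTER_CUBIC)
cv2.imwrite("pics/A.png",g(A));cv2.imwrite("pics/B.png",g(B))
E
```

```text
(no output)
```

View pics/A.png

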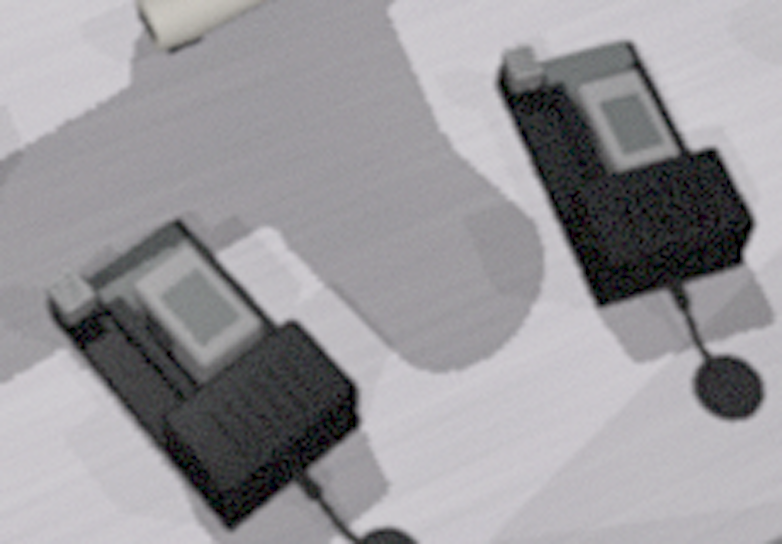

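View pics/B.png

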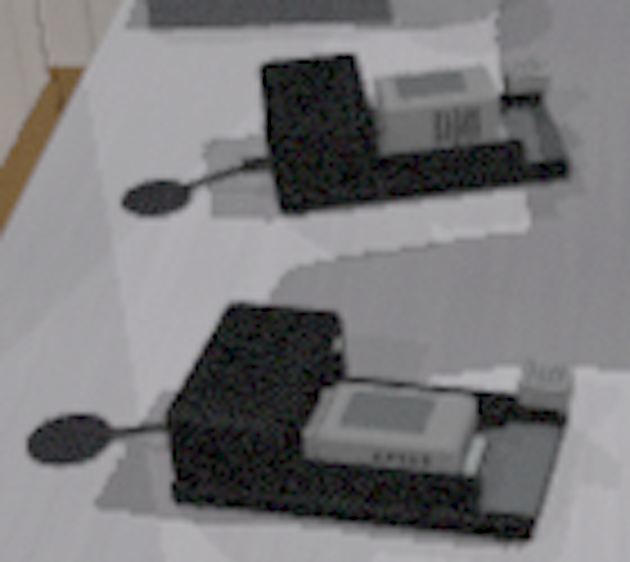

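```bash
cat > h.py <<'E'
import numpy as np,cv2
from station import bot
from scipy.spatial.transform import Rotation as Ro
def ray(n,u,v,obs=None):
    c=bot.get_calibration(n);K=c["K"];d=np.array([(u-K[0,2])/K[0,0],(v-K[1,2])/K[1,1]])
    if n=="wrist":
        r=np.hypot(*d);h=c["hand_eye"];q=np.r_[d/max(r,1e-9)*np.sin(r),np.cos(r)]
        R=Ro.from_rotvec(obs["ee_rot"]).as_matrix()
        return R@h[:3,3]+obs["eef_pos"],R@h[:3,:3]@q
    return -c["R"].T@c["t"],c["R"].T@np.r_[d,1]
def pt(n,u,v,z,obs=None):
    o,d=ray(n,u,v,obs);return o+d*(z-o[2])/d[2]
def proj(n,X,obs=None):
    c=bot.get_calibration(n);K=c["K"];X=np.asarray(X)
    if n=="wrist":
        h=c["hand_eye"];R=Ro.from_rotvec(obs["ee_rot"]).as_matrix()
        q=h[:3,:3].T@(R.T@(X-obs["eef_pos"])-h[:3,3]);r=np.arctan2(np.hypot(q[0],q[1]),q[2]);e=np.array(q[:2])/np.hypot(q[0],q[1])*r
    else:
        q=c["R"]@X+c["t"];e=q[:2]/q[2]
    return K[:2,:2]@e+K[:2,2]
E
python3 - <<'E'
from h import *
np.set_printoptions(precision=4,suppress=True)
f=lambda a,b,z:pt("scene",a/3.4+225,b/3.4+215,z)
print("key",f(72,293,.046))
print("frontL",f(181,220,.02))
print("housing front corners",f(293,322,.07),f(165,432,.07),"backL",f(355,385,.07))
o=bot.get_obs();R=Ro.from_rotvec(o["ee_rot"]).as_matrix();print(R)
E
```

```text
key [ 0.5946 -0.2435  0.046 ]
frontL [ 0.5594 -0.1477  0.02  ]
housing front corners [ 0.6939 -0.1176  0.07  ] [ 0.7285 -0.226   0.07  ] backL [ 0.7535 -0.1001  0.07  ]
[[-0.9471 -0.0003  0.321 ]
 [-0.321   0.0009 -0.9471]
 [-0.     -1.     -0.0009]]
```

```bash
python3 -m jog '[{"x":0.027,"y":0.03},{"x":0.054,"y":0.06},{"x":0.08,"y":0.09},{"x":0.107,"y":0.12},{"x":0.134,"y":0.15},{"x":0.16,"y":0.18},{"x":0.187,"y":0.21},{"x":0.214,"y":0.24},{"x":0.24,"y":0.27},{"x":0.267,"y":0.3},{"x":0.294,"y":0.33},{"x":0.32,"y":0.36},{"x":0.347,"y":0.39},{"x":0.374,"y":0.42},{"x":0.374,"y":0.42},{"x":0.374,"y":0.42}]' 0.45 40
python3 - <<'E'
from h import *
o=bot.get_obs();print(o)
cv2.imwrite("pics/w1.png",np.clip(255*(bot.read_camera("wrist")[:,:,::-1]/255.)**.55,0,255).astype(np.uint8))
E
```

```text
{'t': 0.15, 'joint_positions': array([-1.28179456e+00,  1.16400849e-01,  1.44208765e+00,  2.68789091e-06,
        1.58399195e+00, -3.77913258e-02]), 'dq': array([-0.00081624, -0.00194184, -0.00242597,  0.00097848,  0.00230275,
       -0.0013355 ]), 'tau': array([ 1.44352842e-03, -7.32508135e+01, -6.32848835e+01,  8.40637972e-05,
        5.04535041e-03,  6.26198425e-05]), 'eef_pos': array([ 0.21664033, -0.63915119,  0.23072988]), 'ee_rot': array([-0.33719976,  2.04552163, -2.04369574]), 'force': array([-0.42602216,  0.39001583,  0.12111272]), 'moment': array([-0.00466883,  0.00184855, -0.01717106]), 'gripper_width': 0.08530549732093595}schema error: expected keys x, y, z, yaw
```

View pics/w1.png

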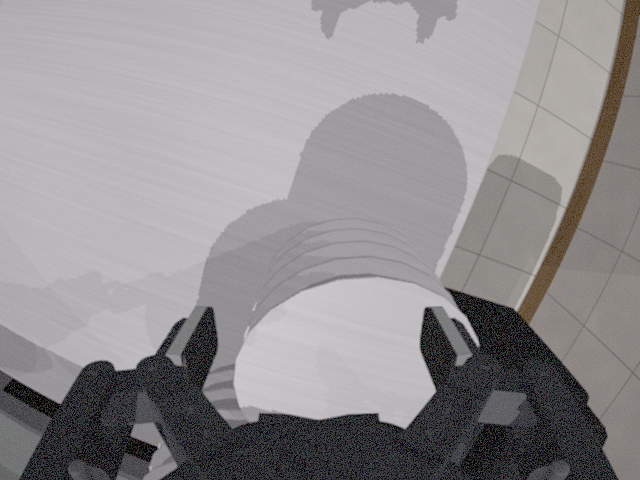

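All four keys are needed in each row.

```bash
python3 -m jog '[{"x":0.027,"y":0.03,"z":0,"yaw":0},{"x":0.054,"y":0.06,"z":0,"yaw":0},{"x":0.08,"y":0.09,"z":0,"yaw":0},{"x":0.107,"y":0.12,"z":0,"yaw":0},{"x":0.134,"y":0.15,"z":0,"yaw":0},{"x":0.16,"y":0.18,"z":0,"yaw":0},{"x":0.187,"y":0.21,"z":0,"yaw":0},{"x":0.214,"y":0.24,"z":0,"yaw":0},{"x":0.24,"y":0.27,"z":0,"yaw":0},{"x":0.267,"y":0.3,"z":0,"yaw":0},{"x":0.294,"y":0.33,"z":0,"yaw":0},{"x":0.32,"y":0.36,"z":0,"yaw":0},{"x":0.347,"y":0.39,"z":0,"yaw":0},{"x":0.374,"y":0.42,"z":0,"yaw":0},{"x":0.374,"y":0.42,"z":0,"yaw":0},{"x":0.374,"y":0.42,"z":0,"yaw":0}]' 0.45 40
python3 - <<'E'
from h import *
o=bot.get_obs();print(o['eef_pos'],o['ee_rot'],o['gripper_width'])
np.save("o2.npy",o,allow_pickle=True)
cv2.imwrite("pics/w2.png",np.clip(255*(bot.read_camera("wrist")[:,:,::-1]/255.)**.55,0,255).astype(np.uint8))
E
```

```text
t: 1.53
eef_pos: [0.5916, -0.2176, 0.2308]
ee_rot: [-0.341, 2.044, -2.043]
force: [0.5, -0.4, 0.1]
gripper_width: 0.0471
[ 0.59157249 -0.21762142  0.23075921] [-0.3407827   2.04356667 -2.04272597] 0.04714537254583819
```

View pics/w2.png

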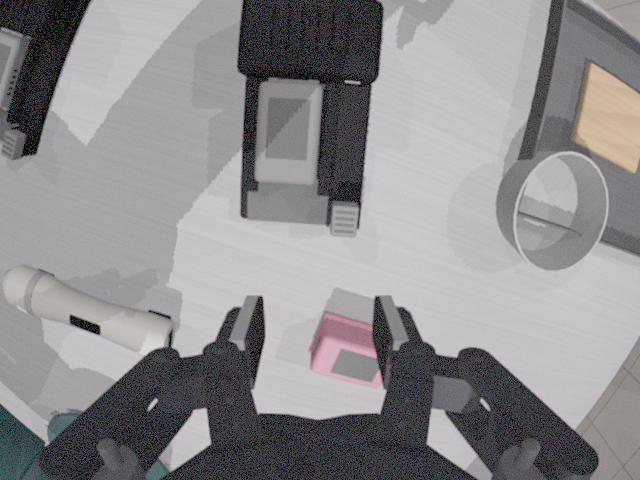

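```bash
python3 - <<'E'
import cv2
a=cv2.imread("pics/w2.png")
cv2.imwrite("pics/w2c.png",cv2.resize(a[60:250,225:400],None,fx=4,fy=3.15*4/4/1.05 if 0 else 3.15,interpolation=cv2.INTER_CUBIC) if 0 else cv2.resize(a[60:250,225:400],None,fx=3,fy=3,interpolation=cv2.INTER_CUBIC))
E
```

```text
(no output)
```

View pics/w2c.png

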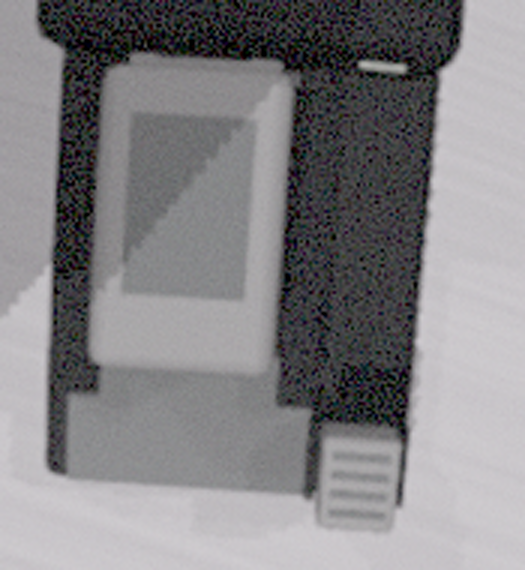

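```bash
python3 - <<'E'
from h import *
from scipy.optimize import least_squares
np.set_printoptions(precision=4,suppress=True)
o=np.load("o2.npy",allow_pickle=True).item()
P=[("keyTL",322,436,-35,-43,46),("keyTR",402,432,-35,-67,46),("keyBR",395,519,-65,-67,46),("keyBL",319,519,-65,-43,46),
("pFL",91,362,-15,26,70),("pFR",274,372,-15,-26,70),("pBL",105,65,70,26,70),("pBR",293,70,70,-26,70),("mouthL",68,477,-62,35,20)]
W=[pt("wrist",u/3+225,v/3+60,z/1000,o) for _,u,v,x,y,z in P]
W=np.array(W)
L=np.array([[p[3],p[4]] for p in P])/1000
def T(s,L):c,n=np.cos(s[2]),np.sin(s[2]);return L@np.array([[c,n],[-n,c]])+s[:2]
k=slice(0,8)
r=least_squares(lambda s:(T(s,L[k])-W[k,:2]).ravel(),[.63,-.18,.3],loss="soft_l1",f_scale=.003)
print(r.x,np.degrees(r.x[2]))
c,n=np.cos(r.x[2]),np.sin(r.x[2])
for p,w in zip(P,W):print(p[0],w[:2],1000*np.array([[c,n],[-n,c]])@(w[:2]-r.x[:2]),p[3:5])
R=Ro.from_rotvec(o["ee_rot"]).as_matrix();print("toolyaw",np.degrees(np.arctan2(-R[1,0],-R[0,0])))
E
```

```text
[ 0.6238 -0.1776  0.2678] 15.342992985833533
keyTL [ 0.5989 -0.2278] [-37.2459 -41.8896] (-35, -43)
keyTR [ 0.6081 -0.2502] [-34.3597 -65.901 ] (-35, -67)
keyBR [ 0.5816 -0.2579] [-61.8742 -66.3152] (-65, -67)
keyBL [ 0.574  -0.2357] [-63.3895 -42.9055] (-65, -43)
pFL [ 0.6032 -0.1577] [-14.524   24.6012] (-15, 26)
pFR [ 0.6166 -0.2067] [-14.5538 -26.1589] (-15, -26)
pBL [ 0.6824 -0.1363] [67.4807 24.2765] (70, 26)
pBR [ 0.6965 -0.1846] [ 68.268  -25.9896] (70, -26)
mouthL [ 0.5534 -0.1557] [-62.0895  39.6885] (-62, 35)
toolyaw 18.89553088474267
```

```bash
python3 -m jog '[{"x":-0.008,"y":0.004,"z":-0.03,"yaw":-0.062},{"x":-0.008,"y":0.004,"z":-0.065,"yaw":-0.062},{"x":-0.008,"y":0.004,"z":-0.1,"yaw":-0.062},{"x":-0.008,"y":0.004,"z":-0.13,"yaw":-0.062},{"x":-0.008,"y":0.004,"z":-0.155,"yaw":-0.062},{"x":-0.008,"y":0.004,"z":-0.163,"yaw":-0.062},{"x":-0.008,"y":0.004,"z":-0.163,"yaw":-0.062},{"x":-0.008,"y":0.004,"z":-0.163,"yaw":-0.062}]'
python3 - <<'E'
from h import *
o=bot.get_obs();print(o['eef_pos'],o['ee_rot'],o['gripper_width'],o['force'])
np.save("o3.npy",o,allow_pickle=True)
for n in ("wrist","scene","side"):
  a=np.clip(255*(bot.read_camera(n)[:,:,::-1]/255.)**.55,0,255).astype(np.uint8)
  if n=="scene":a=cv2.resize(a[240:400,210:360],None,fx=3.7,fy=3.7,interpolation=cv2.INTER_CUBIC)
  if n=="side":a=cv2.resize(a[150:260,210:330],None,fx=5,fy=5,interpolation=cv2.INTER_CUBIC)
  cv2.imwrite(f"pics/{n}3.png",a)
E
```

```text
t: 2.25
eef_pos: [0.5827, -0.2161, 0.0695]
ee_rot: [-0.275, 2.08, -2.081]
force: [0.5, -0.7, 0.6]
gripper_width: 0.0474
[ 0.5827147  -0.21612126  0.06952748] [-0.27532162  2.07982045 -2.08074563] 0.04743197562413224 [ 0.46038378 -0.74585687  0.55908858]
```

View pics/wrist3.png

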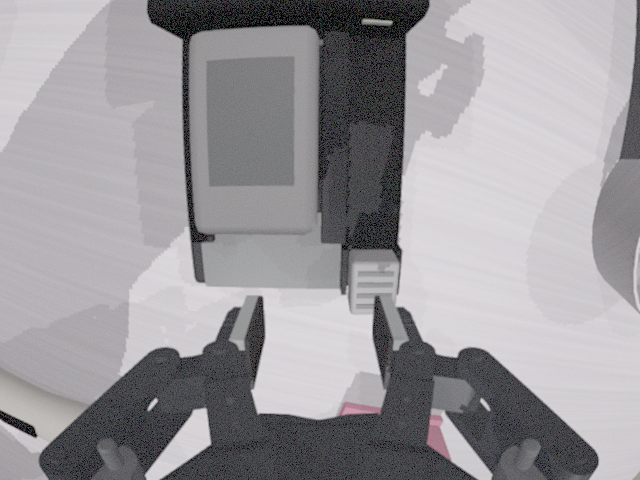

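View pics/scene3.png

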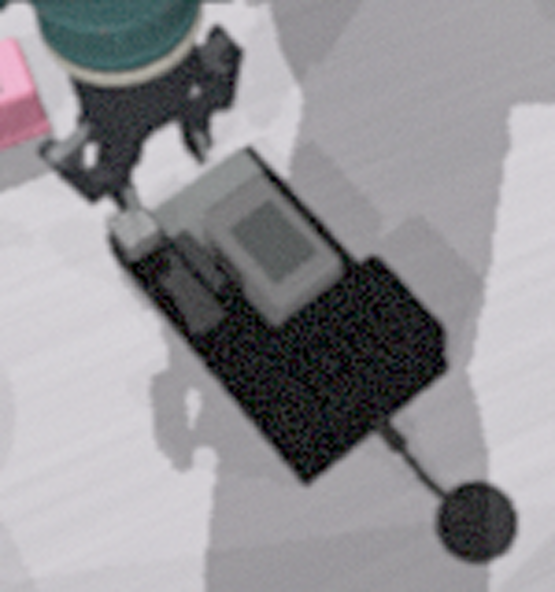

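View pics/side3.png

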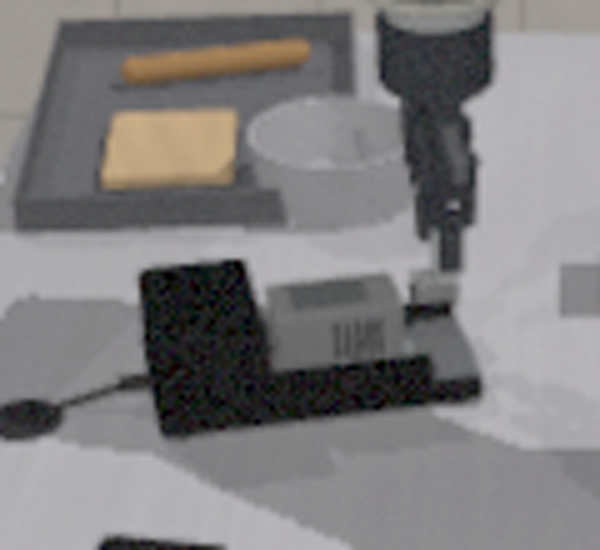

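```bash
python3 - <<'E'
from h import *
np.set_printoptions(precision=4,suppress=True)
o=np.load("o3.npy",allow_pickle=True).item()
R=Ro.from_rotvec(o["ee_rot"]).as_matrix()
print("toolyaw",np.degrees(np.arctan2(-R[1,0],-R[0,0])), R[:,1])
for zz in(0,-.004,-.008):
  for xx in(-.011,0,.011):
    print(zz,xx,*[proj("wrist",o["eef_pos"]+R@np.array([xx,zz,s]),o) for s in(-.0237,.0237,.0382)])
c,n=np.cos(.2678),np.sin(.2678);O=np.array([.6238,-.1776])
M=np.array([[c,n],[-n,c]])
for nm,u,v,z in[("kTL",350,257,.046),("kTR",397,255,.046),("kBR",394,305,.046),("kBL",351,308,.046),("pFL",197,232,.07),("pFR",316,231,.07),("pBL",192,33,.07),("pBR",318,28,.07),("mL",203,285,.02),("mR",340,289,.02)]:
  w=pt("wrist",u,v,z,o)[:2];print(nm,w,1000*M@(w-O))
print("tcp",1000*M@(o["eef_pos"][:2]-O))
E
python3 -c "
import cv2;a=cv2.imread('pics/wrist3.png')[200:400,180:440];cv2.imwrite('pics/w3c.png',cv2.resize(a,None,fx=3,fy=3,interpolation=cv2.INTER_CUBIC))"
```

```text
toolyaw 15.11690440078806 [ 0.0007 -0.0003 -1.    ]
0 -0.011 [263.6299 286.7708] [374.7833 286.9242] [407.7158 286.4161]
0 0 [265.0952 309.294 ] [373.1926 309.4319] [405.2788 308.705 ]
0 0.011 [266.5981 330.4061] [371.5678 330.5307] [402.7834 329.6297]
-0.004 -0.011 [262.3405 290.8928] [376.105  291.0468] [409.7612 290.4637]
-0.004 0 [263.9008 313.7799] [374.4151 313.9177] [407.1755 313.1065]
-0.004 0.011 [265.4962 335.173 ] [372.6937 335.2969] [404.5348 334.3068]
-0.008 -0.011 [260.9947 295.2078] [377.4846 295.3621] [411.8927 294.6953]
-0.008 0 [262.6578 318.4624] [375.6871 318.5997] [409.1462 317.6955]
-0.008 0.011 [264.3531 340.1343] [373.8617 340.2571] [406.3493 339.1694]
kTL [ 0.6017 -0.2263] [-34.1648 -41.1136]
kTR [ 0.6086 -0.2482] [-33.3015 -64.0264]
kBR [ 0.5824 -0.256 ] [-60.7098 -64.6244]
kBL [ 0.5753 -0.235 ] [-61.9619 -42.4714]
pFL [ 0.6039 -0.158 ] [-14.0163  24.2121]
pFR [ 0.6171 -0.2054] [-13.8263 -25.07  ]
pBL [ 0.6823 -0.138 ] [66.8966 22.7376]
pBR [ 0.694  -0.1854] [ 65.6533 -26.0637]
mL [ 0.5529 -0.1534] [-61.9466  42.0521]
mR [ 0.5725 -0.2314] [-63.748  -38.2943]
tcp [-49.814  -26.2766]
```

View pics/w3c.png

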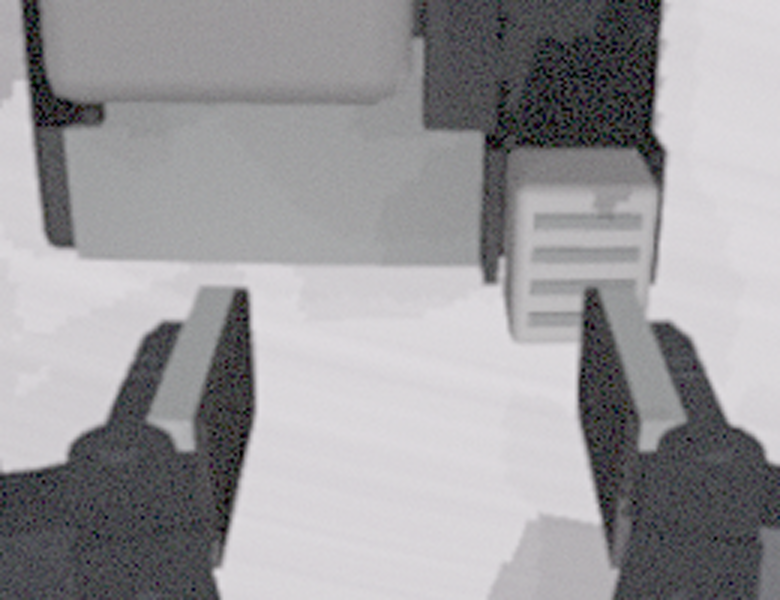

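```bash
python3 -m jog '[{"x":0,"y":0,"z":-0.01,"yaw":0},{"x":0,"y":0,"z":-0.02,"yaw":0},{"x":0,"y":0,"z":-0.026,"yaw":0},{"x":0,"y":0,"z":-0.026,"yaw":0},{"x":0,"y":0,"z":-0.026,"yaw":0}]'
python3 - <<'E'
from h import *
o=bot.get_obs();print(o['eef_pos'],o['gripper_width'],o['force'])
np.save("o4.npy",o,allow_pickle=True)
for n in ("wrist","side"):
  a=np.clip(255*(bot.read_camera(n)[:,:,::-1]/255.)**.55,0,255).astype(np.uint8)
  a=cv2.resize(a[180:400,160:440],None,fx=2.7,fy=2.7) if n=="wrist" else cv2.resize(a[150:260,210:330],None,fx=5,fy=5,interpolation=cv2.INTER_CUBIC)
  cv2.imwrite(f"pics/{n}4.png",a)
E
```

```text
t: 2.82
eef_pos: [0.5824, -0.2151, 0.0417]
ee_rot: [-0.278, 2.081, -2.08]
force: [0.4, -0.2, 1.2]
gripper_width: 0.0471
[ 0.58242533 -0.21512906  0.0416725 ] 0.04714398849265141 [ 0.41228386 -0.18628419  1.1825638 ]
```

View pics/wrist4.png

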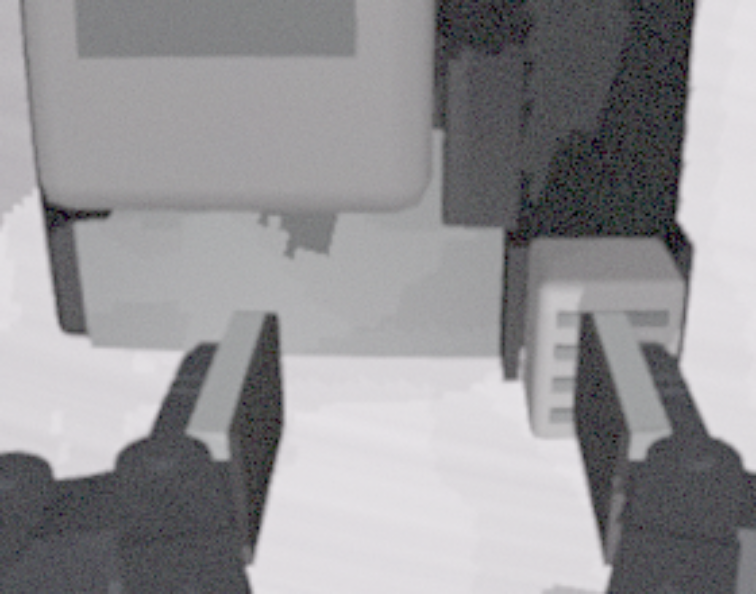

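View pics/side4.png

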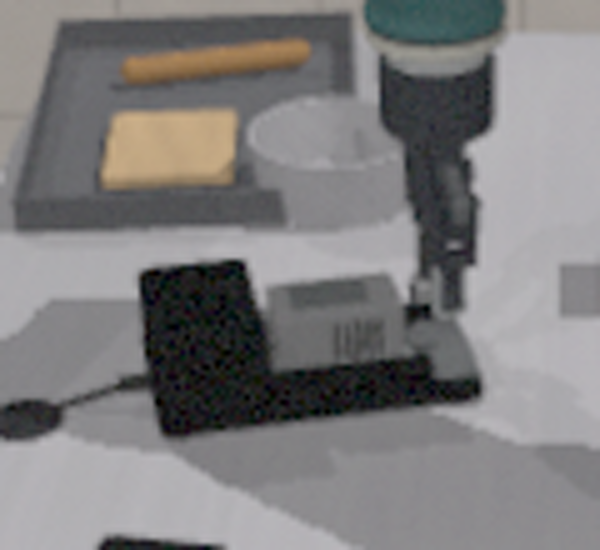

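```bash
python3 -m jog '[{"x":0,"y":0,"z":-0.002,"yaw":0},{"x":0,"y":0,"z":-0.004,"yaw":0},{"x":0,"y":0,"z":-0.004,"yaw":0}]'; python3 -m jog '[{"x":0,"y":0,"z":-0.002,"yaw":0},{"x":0,"y":0,"z":-0.003,"yaw":0},{"x":0,"y":0,"z":-0.003,"yaw":0}]'
```

```text
t: 3.17
eef_pos: [0.5829, -0.2153, 0.0383]
ee_rot: [-0.276, 2.079, -2.08]
force: [0.7, 0.3, 3.7]
gripper_width: 0.0471
t: 3.42
eef_pos: [0.5826, -0.2154, 0.0355]
ee_rot: [-0.277, 2.08, -2.08]
force: [-2.5, -0.7, 4.4]
gripper_width: 0.0469
```

```bash
python3 -m jog '[{"x":0,"y":0,"z":-0.001,"yaw":0},{"x":0,"y":0,"z":-0.002,"yaw":0},{"x":0,"y":0,"z":-0.002,"yaw":0}]'; python3 - <<'E'
from h import *
o=bot.get_obs();print(o['eef_pos'],o['gripper_width'],o['force'])
np.save("o5.npy",o,allow_pickle=True)
for n in ("wrist","side"):
  a=np.clip(255*(bot.read_camera(n)[:,:,::-1]/255.)**.55,0,255).astype(np.uint8)
  a=cv2.resize(a[180:400,160:440],None,fx=2.7,fy=2.7) if n=="wrist" else cv2.resize(a[150:260,210:330],None,fx=5,fy=5,interpolation=cv2.INTER_CUBIC)
  cv2.imwrite(f"pics/{n}5.png",a)
E
```

```text
t: 3.67
eef_pos: [0.5828, -0.2156, 0.035]
ee_rot: [-0.277, 2.079, -2.081]
force: [-10.7, 3.7, 21.6]
gripper_width: 0.0473
[ 0.58282116 -0.21559608  0.03504913] 0.04726020734899242 [-10.65018128   3.65545077  21.6324778 ]
```

View pics/wrist5.png

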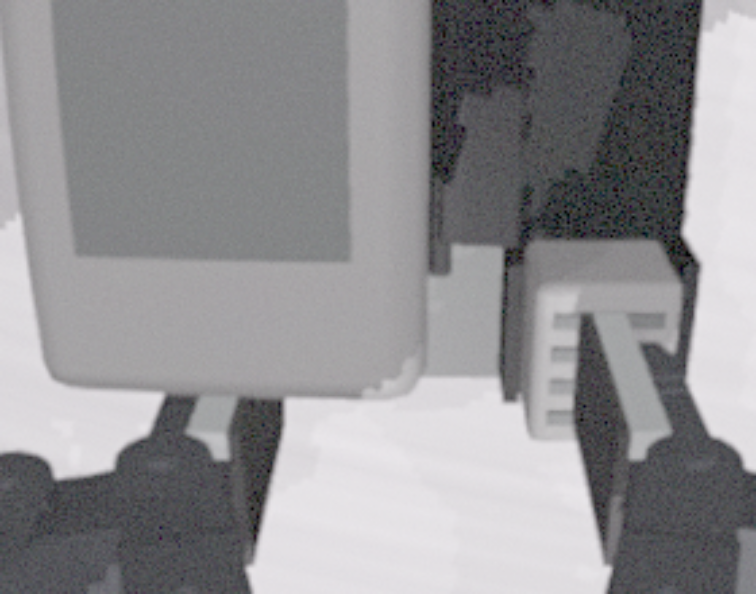

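View pics/side5.png

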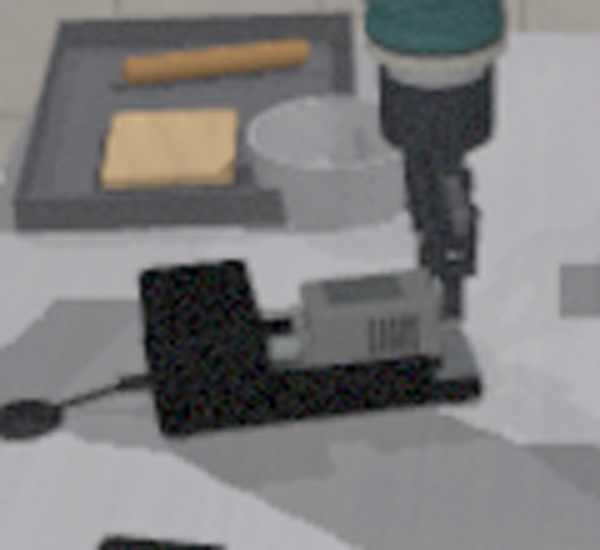

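```bash
python3 -m jog '[{"x":0,"y":0,"z":0.0005,"yaw":0},{"x":0,"y":0,"z":0.0005,"yaw":0},{"x":0,"y":0,"z":0.0005,"yaw":0},{"x":0,"y":0,"z":0.0005,"yaw":0},{"x":0,"y":0,"z":0.0005,"yaw":0},{"x":0,"y":0,"z":0.0005,"yaw":0}]'; python3 - <<'E'
from h import *
np.set_printoptions(precision=4,suppress=True)
o=np.load("o5.npy",allow_pickle=True).item()
c,n=np.cos(.2678),np.sin(.2678);O=np.array([.6238,-.1776]);M=np.array([[c,n],[-n,c]])
for u,v in((70,380),(240,393),(410,390)):print(1000*M@(pt("wrist",u/2.7+160,v/2.7+180,.07,o)[:2]-O))
print("tcp",1000*M@(o["eef_pos"][:2]-O))
o=bot.get_obs();print(o['eef_pos'],o['force'],o['t'])
for n in ("wrist","scene"):
  a=np.clip(255*(bot.read_camera(n)[:,:,::-1]/255.)**.55,0,255).astype(np.uint8)
  a=cv2.resize(a[180:400,160:440],None,fx=2.7,fy=2.7) if n=="wrist" else cv2.resize(a[150:400,150:520],None,fx=2,fy=2,interpolation=cv2.INTER_CUBIC)
  cv2.imwrite(f"pics/{n}6.png",a)
E
```

```text
t: 4.27
eef_pos: [0.5827, -0.2155, 0.0352]
ee_rot: [-0.277, 2.079, -2.081]
force: [-8.6, 2.7, 17.4]
gripper_width: 0.0472
[-35.6346  20.8712]
[-36.5535  -1.8246]
[-35.7492 -23.265 ]
tcp [-49.5723 -25.7983]
[ 0.5827 -0.2155  0.0352] [-8.6112  2.7419 17.4051] 4.2667
```

View pics/wrist6.png

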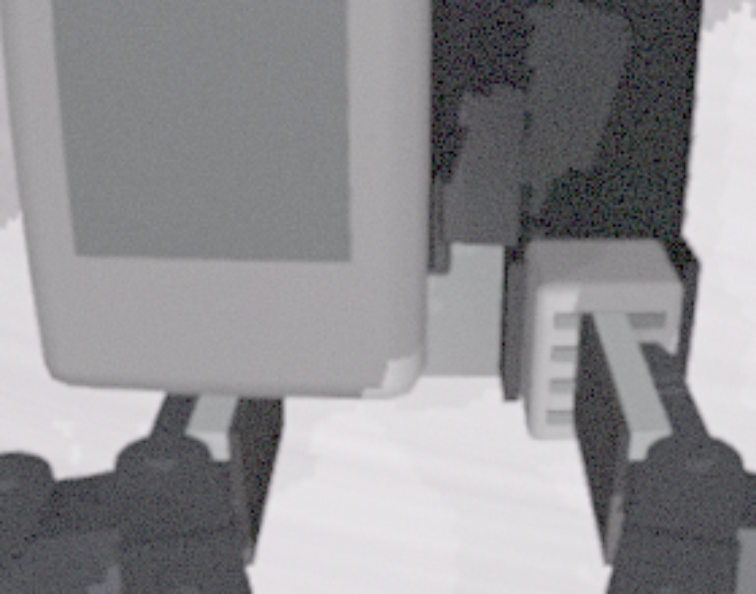

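View pics/scene6.png

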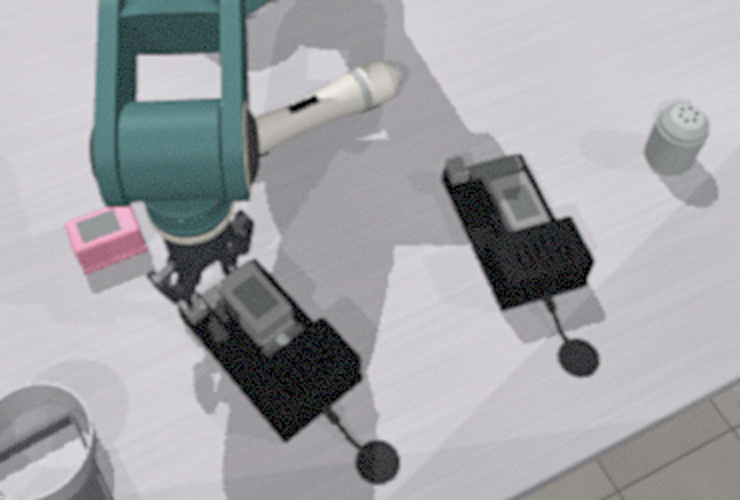

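```bash
python3 -c "
from station import bot
print(bot.sign_off());print(bot.get_obs()['force'],bot.get_obs()['eef_pos'])"
```

```text
the job is handed in; nothing more can be done
None
the job is handed in; nothing more can be done
```

The tall pack is ejected and held. One fingertip keeps its charger's key down, and the other finger, already in front of the pack before the press, stopped it. I handed the job in at about 4.4 s with the arm still holding.

- **Pack position:** my last measurement put its front face about 37 mm in front of the charger's origin. It has come out about 22 mm and stands about 25 mm short of the front edge, square to the bay. A wrist image about 0.6 s later showed no movement.
- **Key:** the key appears to be at its stop. The upward force rose sharply from 4 N to about 22 N at the end of the press. I then eased off 0.5 mm and it held at about 17 N. I did not measure the key's travel directly.
- **Sideways force:** the final reading was about 9 N, more than the spring's 4 to 6 N. The extra may be friction under the pressed fingertip, but I did not check that. It stayed well within limits.
- **Other things:** in the last images the slim pack was still seated, and the shaker, blender handle and tin looked undisturbed. The pink look-alike was not touched.
- **Refused command:** my first move command was refused because of its format, so the arm did not move on that one.

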